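# Fill the soap rack on the spring scale until the pointer sinks to the mark

## Robot

A 6-joint arm with a two-finger parallel gripper is mounted at the origin on a cart in front of the work surface, level with it; the furniture and walls round the work are solid. World frame = base frame: x ahead of the robot, y to its left, z up, the work surface at z = 0. Lengths are in m, angles in rad, forces in N, time in s.
With the tool pointing down it reaches from about 0.4 to 0.825 m from the base axis. Payload 7 kg.
Tool frame: the origin (TCP) lies at the very end of the fingers, on their centre line; the grasp point (between the pads) lies 19 mm behind it; z points along the fingers, y is the line along which they close (so a half turn about z gives the same grasp; the last joint's range is limited). The gripper opens to 88 mm and grips with 3 to 60 N. Pads are 19 mm wide; open, the fingers measure 130 mm over their backs; the gripper's body (78 mm by 193 mm) begins 47 mm behind the grasp point.
Start: joints at [0.288, 0.359, 0.012, 0, -1.224, -0.288], TCP at [0.675, -0, 0.227] pointing down, gripper open.
Joint ranges: [-3.07, 3.07], [-1.43, 2.12], [-1.02, 1.25], [-3.03, 1.67], [-3.05, -0], [-3.03, 3.03]. Speed limits (rad/s): [2.39, 2.39, 3.01, 3.14, 3.14, 3.14].

## Interface

Orientations are given as a unit quaternion [x, y, z, w].
In Python, from bench import env, optics, spotter gives the robot as it stands.
- The arm moves only by the tool move_arm, never from a script. Its argument "commands" is a list of rows, each a list of 5 numbers: the shift along the tool's x, y, z in cm, then the turn about the tool's z in degrees, then the opening, from -1 (shut) to 1 (fully open). A call has 1 to 10 rows; each row is the pose to reach, as a shift and turn from the pose commanded when the call began, along the tool's axes at that moment; what a row does not reach only later rows make up. A row lasts 1/12 s, in which the tool goes at most 41.7 mm and 7.16 degrees, less where a joint would pass 70% of its speed; a pose out of reach is approached as far as the arm can. A call with a gripper value outside its range is refused whole. The fingers move at their own pace and stop on an object; "force" is the grip in N (left out, the last holds). Time passes only in rows, so rows that repeat a pose let the fingers close. It gives the time, the measured TCP pose, the force, the opening and the grip force at its end, in the units of the state.
- env.sense(): the state, without advancing time (a new reading comes with each control period).
- optics.grab_frame(name): name is "scene" or "side" or "wrist"; returns (picture, depth): 384x512x3 uint8, blue, green, red; 384x512 float32, m along the optical axis (not along the pixel's ray), 0 where there is no reading.
- optics.get_calibration(name): a dict with "camera_matrix" (3x3 intrinsics, pixels), "origin" and "rotation" of the camera in the world; the wrist camera has in their place "tool_from_camera" (4x4, takes a point from camera to tool coordinates, whose origin is the TCP and whose axes are the flange's). Camera axes: x right, y up, looking along -z (the intrinsics and any distortion apply to the point x, -y, -z); pixel columns grow to the right and rows downward; lengths in m; the calibration is good to about 2 mm. A picture is of the moment at which its call begins: read the wrist's pose just before it. get_calibration takes no time and is no camera call.
- env.sign_off(): hands the job in; it is judged then, once.
Trained networks look in the newest picture that a camera, given by its name, has taken for a name from the list of things; names that differ only in an ending like _2 or _b are one class to them, and where a whole thing is asked for, a point or a joint stands for the part that bears it (a point fixed in the world has none). Each returns a list of dicts, best first, with "score" (0 to 1); they miss things now and then, are a little off and sometimes report something else, mostly with a low value. They report only what shows in the picture. A call takes as long as a camera call. They do not tell look-alikes from the thing itself.
- spotter.masks_of(camera, query): "region" (384x512 bool, what is visible of it) and "point" ([column, row] in pixels, amid what is visible of it).
The state is a dict: "time_s": time; "joint_positions": joint angles; "qvel": joint speeds; "joint_torque": joint torques, N m; "position": TCP position; "tool_rot": TCP orientation; "wrist_force": force on the tool from outside, world axes, zero at the start; "wrist_torque": the same for the moment, N m; "opening": opening from 0.0 (shut) to 1.0 (fully open); "grasp_force": force on a finger pad.
Only numpy, scipy, OpenCV 4.12 (cv2) and the standard library are available. Lean on these libraries where they do the work, as an engineer would, in place of code of your own. Each camera call takes 0.05 s, during which the arm holds its last target. There are 200 camera calls.

## Task

Make up the gift rack to its ordered weight: take the soap bars from the table one at a time and stand each right home in an empty slot of the wooden rack on the spring scale, and stop with the bar that brings the pointer down to the brass mark. Ease the bars in gently so that the pan is never pressed down onto its stop; leave spare bars on the table and do not disturb the other things.

Things in the scene. Friction and masses are not known exactly. Their poses are not given: they have to be found in the camera images.
- scale: grey spring scale fixed on the table; origin on the table under its pan's centre; at yaw 0 its x axis points away from the robot, y along the row of slots. Base plate x -88 to +148 mm, 150 mm wide, 21 mm high. Pan: steel, 116 x 190 mm (x, y), rim 7 mm high, overhanging the base
- tower_top (a point): top centre of the scale's tower, 205 mm above the table (a cap stands 20 mm higher); the tower stands behind the pan, x +100 to +146 mm of the scale, 92 mm wide. Its face towards the pan bears a white card with ticks 5 mm apart
- pan (a joint): how far the pan has sunk, m: 0 with the rack alone on it. It sinks straight down, without tilting, against a spring of 86 N/m, so one bar sinks it about 12 mm; after a change it swings for about a second. At 52 mm it is on its stop (overload)
- pan_floor (a point): centre of the pan's inner floor, 85 mm above the table when the pan is up; axes as the scale's. A bar standing right home in a slot has its centre 33 mm above this level and stands 30 mm proud of the rack
- rack_nominal (a point): point of the pan 28 mm above its floor's centre, at the level of the rack's top. The loose wooden rack (95 x 162 x 28 mm, 300 g) lies with its centre up to 5 mm from here in x and y, turned up to 0.6 degrees; where is not measured: feel or look. Slots: three along y at 54 mm pitch, the middle one central; each 78 mm (x) by 29 mm (y), 20 mm deep, edges broken by 1 mm
- pointer (a point): right-hand end of the dark level pointer that rides on the pan in front of the tower's card, 95 mm above the pan floor, sinking with it
- mark_line (a point): tip of the brass mark, a small flip lever (22 mm long, with a ball tab on top) pivoted at the right of the tower's card; its tip points to the card. For the order it has been flipped to its upper or its lower stop: tip 20 or 30 mm below the pointer of the empty pan, which takes two or three bars. The pointer has reached it when level with the tip or lower
- bar_0_mid (a point): centre of a wrapped soap bar, 75 x 50 x 26 mm, about 105 g (within 8 %), starting on a long narrow edge on the table (this point 25 mm, its top 50 mm above the table); the point's y axis runs along the 75 mm length, its x axis along the 50 mm (vertical) and z across the 26 mm. All four bars are alike but for the wrapper's tint
- bar_1_mid (a point): centre of a wrapped soap bar, 75 x 50 x 26 mm, about 105 g (within 8 %), starting on a long narrow edge on the table (this point 25 mm, its top 50 mm above the table); the point's y axis runs along the 75 mm length, its x axis along the 50 mm (vertical) and z across the 26 mm. All four bars are alike but for the wrapper's tint
- bar_2_mid (a point): centre of a wrapped soap bar, 75 x 50 x 26 mm, about 105 g (within 8 %), starting on a long narrow edge on the table (this point 25 mm, its top 50 mm above the table); the point's y axis runs along the 75 mm length, its x axis along the 50 mm (vertical) and z across the 26 mm. All four bars are alike but for the wrapper's tint
- bar_3_mid (a point): centre of a wrapped soap bar, 75 x 50 x 26 mm, about 105 g (within 8 %), starting on a long narrow edge on the table (this point 25 mm, its top 50 mm above the table); the point's y axis runs along the 75 mm length, its x axis along the 50 mm (vertical) and z across the 26 mm. All four bars are alike but for the wrapper's tint
- lamp_post (a point): axis of the fixed table lamp's turned wooden post, about 50 mm thick, rising to 490 mm above the table where the wide shade begins; its round foot is 150 mm across and 37 mm high. Do not sweep the arm through it
- dome_foot (a point): centre, on the table, of a fixed glass dome over a figure, 127 mm across and 232 mm high, on a wooden foot 170 mm across. Other small fixed things, none over 125 mm high, stand at the back edge and in front of the work
- striped_candle: a bystander to be left where it stands: candle in a striped tumbler, 103 mm across, 122 mm high; origin under its centre
- dropper: a bystander to be left where it stands: amber dropper bottle, 34 mm across, 104 mm high; origin under its centre
- lidded_tin: a bystander to be left where it stands: flat white lidded pot, 90 mm across, 32 mm high; origin under its centre
- dog: a bystander to be left where it stands: small black dog figure, 59 x 35 x 66 mm; origin under its centre
Not all that is in view belongs to the job. What is shaped like the part that bears bar_1_mid but green is not meant.

How it is judged:
On the way, in this order (a step that is already met when the one before it is completed fails the run):
1. a first bar stands right home in the rack, let go, and the pan has come to rest under that one bar (contact force between the fingers and anything else below 0.1 N and value of joint pan between 0.009 and 0.0155 m and ((z of bar_0_mid in the frame of pan_floor between 0.025 and 0.037 m and x of bar_0_mid in the frame of pan_floor between -0.02 and 0.02 m and y of bar_0_mid in the frame of pan_floor between -0.075 and 0.075 m) or (z of bar_1_mid in the frame of pan_floor between 0.025 and 0.037 m and x of bar_1_mid in the frame of pan_floor between -0.02 and 0.02 m and y of bar_1_mid in the frame of pan_floor between -0.075 and 0.075 m) or (z of bar_2_mid in the frame of pan_floor between 0.025 and 0.037 m and x of bar_2_mid in the frame of pan_floor between -0.02 and 0.02 m and y of bar_2_mid in the frame of pan_floor between -0.075 and 0.075 m) or (z of bar_3_mid in the frame of pan_floor between 0.025 and 0.037 m and x of bar_3_mid in the frame of pan_floor between -0.02 and 0.02 m and y of bar_3_mid in the frame of pan_floor between -0.075 and 0.075 m)) and velocity of joint pan between -0.01 and 0.01 m/s), for 0.2 s.
2. the bar that brings the pointer to the mark stands in the rack, let go, the pan at rest (contact force between the fingers and anything else below 0.1 N and ((z of bar_0_mid in the frame of pan_floor between 0.025 and 0.037 m and x of bar_0_mid in the frame of pan_floor between -0.02 and 0.02 m and y of bar_0_mid in the frame of pan_floor between -0.075 and 0.075 m) or height (world z) of bar_0_mid below 0.032 m) and ((z of bar_1_mid in the frame of pan_floor between 0.025 and 0.037 m and x of bar_1_mid in the frame of pan_floor between -0.02 and 0.02 m and y of bar_1_mid in the frame of pan_floor between -0.075 and 0.075 m) or height (world z) of bar_1_mid below 0.032 m) and ((z of bar_2_mid in the frame of pan_floor between 0.025 and 0.037 m and x of bar_2_mid in the frame of pan_floor between -0.02 and 0.02 m and y of bar_2_mid in the frame of pan_floor between -0.075 and 0.075 m) or height (world z) of bar_2_mid below 0.032 m) and ((z of bar_3_mid in the frame of pan_floor between 0.025 and 0.037 m and x of bar_3_mid in the frame of pan_floor between -0.02 and 0.02 m and y of bar_3_mid in the frame of pan_floor between -0.075 and 0.075 m) or height (world z) of bar_3_mid below 0.032 m) and z of pointer in the frame of mark_line between -0.0105 and 0.002 m and velocity of joint pan between -0.01 and 0.01 m/s), for 0.2 s.
At the end, for the whole second after the job is handed in: the pan is at rest with the pointer at the brass mark (no more than 2 mm above it) or past it by less than one more bar's sinking (no more than 10.5 mm); every bar stands right home in a slot of the rack or is on the table (((z of bar_0_mid in the frame of pan_floor between 0.025 and 0.037 m and x of bar_0_mid in the frame of pan_floor between -0.02 and 0.02 m and y of bar_0_mid in the frame of pan_floor between -0.075 and 0.075 m) or height (world z) of bar_0_mid below 0.032 m) and ((z of bar_1_mid in the frame of pan_floor between 0.025 and 0.037 m and x of bar_1_mid in the frame of pan_floor between -0.02 and 0.02 m and y of bar_1_mid in the frame of pan_floor between -0.075 and 0.075 m) or height (world z) of bar_1_mid below 0.032 m) and ((z of bar_2_mid in the frame of pan_floor between 0.025 and 0.037 m and x of bar_2_mid in the frame of pan_floor between -0.02 and 0.02 m and y of bar_2_mid in the frame of pan_floor between -0.075 and 0.075 m) or height (world z) of bar_2_mid below 0.032 m) and ((z of bar_3_mid in the frame of pan_floor between 0.025 and 0.037 m and x of bar_3_mid in the frame of pan_floor between -0.02 and 0.02 m and y of bar_3_mid in the frame of pan_floor between -0.075 and 0.075 m) or height (world z) of bar_3_mid below 0.032 m) and z of pointer in the frame of mark_line between -0.0105 and 0.002 m and velocity of joint pan between -0.01 and 0.01 m/s); the robot touches nothing.
It fails at once if the pan is pressed down onto its stop (sunk 52 mm) (value of joint pan above 0.052 m).
It fails at once if a bystander is moved by more than 3 cm (distance of striped_candle from where it was at the start of the episode above 0.03 m).
It fails at once if a bystander is moved by more than 3 cm (distance of dropper from where it was at the start of the episode above 0.03 m).
It fails at once if a bystander is moved by more than 3 cm (distance of lidded_tin from where it was at the start of the episode above 0.03 m).
It fails at once if a bystander is moved by more than 3 cm (distance of dog from where it was at the start of the episode above 0.03 m).
It also fails if it takes over 72 s, if anything falls off the work surface, if the arm or the gripper's body presses on something with over 40 N, if the wrist force passes 120 N, or if a joint passes its speed limit or range.

## Working session

There is one attempt and no reset: what is moved stays moved. The work goes in short steps, Python scripts to look and compute and a tool call to move; the robot and the scene stay as the last step left them, time stands still between calls to the robot, and variables do not carry over. Pictures are saved under pics/ and viewed, at most 10 in all, crops included, and the job is handed in when it is done.

Besides the shell and the picture viewer there is one more tool, called as a command line: name --pt "numbers of a row" for each row, then --argument value for the rest. move_arm: Moves the arm, as the interface text tells. Its arguments: {"type":"object","properties":{"commands":{"type":"array"},"force":{"type":"number"}},"required":["commands"]}

```bash
mkdir -p pics; ls
cat > h.py <<'E'
import numpy as np,cv2
from bench import env,optics,spotter
def world(cam,depth,uv=None,pose=None):
    c=optics.get_calibration(cam);K=np.array(c["camera_matrix"])
    v,u=np.mgrid[0:384,0:512]
    d=depth
    P=np.stack([(u-K[0,2])/K[0,0]*d,-(v-K[1,2])/K[1,1]*d,-d],-1)
    if cam=="wrist":
        from scipy.spatial.transform import Rotation as R
        T=np.array(c["tool_from_camera"]);P=P@T[:3,:3].T+T[:3,3]
        s=pose;P=P@R.from_quat(s["tool_rot"]).as_matrix().T+np.array(s["position"])
    else:
        P=P@np.array(c["rotation"]).T+np.array(c["origin"])
    P[d==0]=np.nan
    return P
E
python3 - <<'E'
from h import *
print(env.sense())
for c in("scene","side","wrist"):
    cal=optics.get_calibration(c);print({k:np.round(v,3).tolist() if not isinstance(v,str) else v for k,v in cal.items()})
    s=env.sense();im,d=optics.grab_frame(c);cv2.imwrite(f"pics/{c}0.png",im);np.savez(f"{c}0.npz",im=im,d=d)
    P=world(c,d,pose=s)
    for q in["scale","bar_0_mid","pointer","mark_line","lamp_post","dome_foot","striped_candle","dropper","lidded_tin","dog","rack_nominal"]:
        try:r=spotter.masks_of(c,q)
        except Exception as e: print(q,e);continue
        for x in r[:6]:
            m=x["region"];p=P[m];
            print(c,q,round(x["score"],2),np.round(x["point"]).tolist(),m.sum(),np.round(np.nanmedian(p,0),3).tolist(),"lo",np.round(np.nanpercentile(p,3,axis=0),3).tolist(),"hi",np.round(np.nanpercentile(p,97,axis=0),3).tolist())
E
python3 -c "
import cv2,numpy as np
a=[cv2.imread(f'pics/{c}0.png') for c in('scene','side','wrist')]
"
```

```text
pics
{'time_s': 0.0, 'joint_positions': array([ 2.88114564e-01,  3.59406087e-01,  1.10327537e-02, -3.15693178e-04,
       -1.22407604e+00, -2.88096365e-01]), 'qvel': array([-0.00011994, -0.00012008, -0.00104276,  0.00056885,  0.00046153,
        0.0004968 ]), 'joint_torque': array([-8.00930356e-04, -5.82726967e+01,  2.93058443e+01,  6.99745238e+00,
        6.93249181e-03, -2.06530804e-04]), 'position': array([ 6.74510385e-01, -3.02328541e-05,  2.25605106e-01]), 'tool_rot': array([-7.07074951e-01,  7.07138112e-01,  5.24724607e-04, -6.55614308e-04]), 'wrist_force': array([-0.72720061,  0.00812005,  0.59322202]), 'wrist_torque': array([0.02248524, 0.0112492 , 0.01194829]), 'grasp_force': 0.0, 'opening': 1.0005302980705157}
{'camera_matrix': [[428.351, 0.0, 257.49], [0.0, 428.351, 185.523], [0.0, 0.0, 1.0]], 'origin': [-0.468, -0.673, 0.727], 'rotation': [0.485, -0.23, -0.369, 0.759]}Traceback (most recent call last):
  File "<stdin>", line 6, in <module>
  File "h.py", line 13, in world
    P=P@np.array(c["rotation"]).T+np.array(c["origin"])
      ~^~~~~~~~~~~~~~~~~~~~~~~~~~
ValueError: matmul: Input operand 1 has a mismatch in its core dimension 0, with gufunc signature (n?,k),(k,m?)->(n?,m?) (size 4 is different from 3)
[ WARN:0@0.009] global loadsave.cpp:275 findDecoder imread_('pics/side0.png'): can't open/read file: check file path/integrity
[ WARN:0@0.009] global loadsave.cpp:275 findDecoder imread_('pics/wrist0.png'): can't open/read file: check file path/integrity
```

```bash
sed -i 's/P@np.array(c\["rotation"\]).T/P@R.from_quat(c["rotation"]).as_matrix().T/; /^        from scipy/d' h.py; sed -i '1i from scipy.spatial.transform import Rotation as R' h.py
python3 - <<'E'
from h import *
for c in("scene","side","wrist"):
    cal=optics.get_calibration(c);print({k:np.round(v,3).tolist() if not isinstance(v,str) else v for k,v in cal.items()})
    s=env.sense();im,d=optics.grab_frame(c);cv2.imwrite(f"pics/{c}0.png",im);np.savez(f"{c}0.npz",im=im,d=d)
    P=world(c,d,pose=s)
    for q in["scale","bar_0_mid","pointer","mark_line","lamp_post","striped_candle","dropper","lidded_tin","dog","rack_nominal"]:
        try:r=spotter.masks_of(c,q)
        except Exception as e: print(q,e);continue
        for x in r[:6]:
            if x["score"]<.3:continue
            m=x["region"];p=P[m];
            print(c,q,round(x["score"],2),np.round(x["point"]).tolist(),m.sum(),np.round(np.nanmedian(p,0),3).tolist(),"lo",np.round(np.nanpercentile(p,3,axis=0),3).tolist(),"hi",np.round(np.nanpercentile(p,97,axis=0),3).tolist())
E
```

```text
{'camera_matrix': [[428.351, 0.0, 257.49], [0.0, 428.351, 185.523], [0.0, 0.0, 1.0]], 'origin': [-0.468, -0.673, 0.727], 'rotation': [0.485, -0.23, -0.369, 0.759]}
scene scale 0.41 [325.0, 215.0] 245 [0.63, -0.066, 0.031] lo [0.618, -0.097, 0.005] hi [0.687, -0.038, 0.036]
scene bar_0_mid 0.5 [301.0, 208.0] 272 [0.623, 0.025, 0.034] lo [0.601, 0.014, 0.001] hi [0.679, 0.081, 0.053]
scene pointer 0.81 [231.0, 197.0] 187 [0.478, 0.192, 0.087] lo [0.466, 0.138, 0.08] hi [0.574, 0.332, 0.094]
lamp_post it knows: bar_0_mid, bar_1_mid, bar_2_mid, bar_3_mid, dog, dropper, lidded_tin, mark_line, pan, pan_floor, pointer, rack_nominal, scale, striped_candle, tower_top
scene striped_candle 0.78 [215.0, 219.0] 1345 [0.335, 0.141, 0.092] lo [0.306, 0.114, 0.01] hi [0.398, 0.208, 0.121]
scene dropper 0.69 [285.0, 192.0] 192 [0.69, 0.127, 0.044] lo [0.68, 0.116, 0.001] hi [0.705, 0.142, 0.091]
scene dog 0.68 [185.0, 219.0] 104 [0.327, 0.277, 0.037] lo [0.317, 0.27, 0.011] hi [0.345, 0.288, 0.064]
scene rack_nominal 0.8 [226.0, 196.0] 202 [0.479, 0.224, 0.087] lo [0.466, 0.142, 0.001] hi [0.591, 0.3
[... 1711 characters left out ...]
 bar_2_mid, bar_3_mid, dog, dropper, lidded_tin, mark_line, pan, pan_floor, pointer, rack_nominal, scale, striped_candle, tower_top
wrist striped_candle 0.52 [288.0, 200.0] 2141 [0.641, 0.028, 0.049] lo [0.607, 0.016, 0.006] hi [0.676, 0.047, 0.051]
wrist dropper 0.97 [237.0, 267.0] 595 [0.699, 0.12, 0.035] lo [0.685, 0.118, 0.005] hi [0.714, 0.134, 0.102]
wrist lidded_tin 0.77 [265.0, 101.0] 5615 [0.665, -0.076, 0.032] lo [0.627, -0.113, 0.03] hi [0.704, -0.037, 0.034]
wrist lidded_tin 0.73 [342.0, 316.0] 260 [0.58, 0.157, 0.088] lo [0.568, 0.139, 0.083] hi [0.584, 0.18, 0.092]
wrist rack_nominal 0.65 [339.0, 319.0] 235 [0.581, 0.157, 0.088] lo [0.569, 0.139, 0.083] hi [0.584, 0.179, 0.092]
```

View pics/scene0.png

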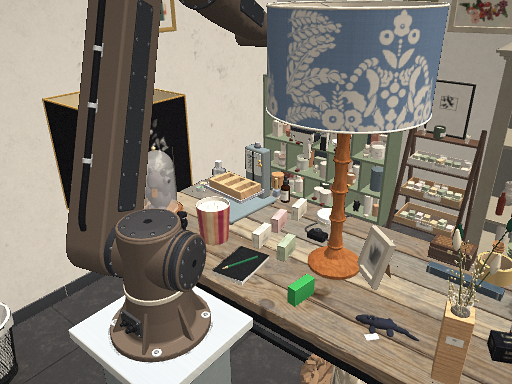

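View pics/side0.png

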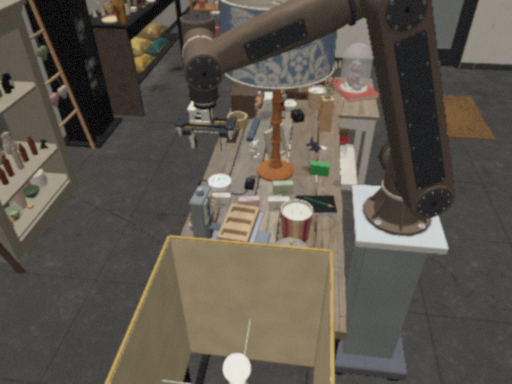

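Run:
```python
from h import *
S=np.load("scene0.npz");W=np.load("wrist0.npz");D=np.load("side0.npz")
a=cv2.resize(S["im"][130:310,170:350],(400,400),interpolation=cv2.INTER_CUBIC)
b=cv2.resize(W["im"],(400,300));c=cv2.resize(D["im"][165:245,180:330],(400,213),interpolation=cv2.INTER_CUBIC)
o=np.zeros((560,800,3),np.uint8);o[:400,:400]=a;o[:300,400:]=b;o[300:513,400:]=c
cv2.imwrite("pics/comp0.png",o)
s=env.sense()
for n,A in(("scene",S),("wrist",W)):
    P=world(n,A["d"],pose=s); z=P[...,2]
    m=((z>.04)&(z<.056)&(P[...,0]>.3)&(P[...,0]<.8)&(abs(P[...,1])<.4)).astype(np.uint8)
    k,l,st,ce=cv2.connectedComponentsWithStats(m)
    for i in range(1,k):
        if st[i,4]<25:continue
        q=P[l==i][:,:2]; r=cv2.minAreaRect(q[:, :2].astype(np.float32)*1000)
        print(n,ce[i].round(),st[i,4],np.round(r[0]),np.round(r[1]),round(r[2],1),A["im"][l==i].mean(0).round())
```

```text
scene [267. 191.] 30 [649. 180.] [11. 46.] 81.7 [109. 114. 111.]
scene [285. 191.] 35 [691. 126.] [19. 30.] 45.5 [ 79.  90. 104.]
scene [167. 205.] 82 [349. 381.] [25. 91.] 80.3 [137. 153. 174.]
scene [299. 204.] 108 [638.  32.] [79. 26.] 10.1 [208. 221. 226.]
scene [279. 215.] 123 [530.  39.] [80. 28.] 13.9 [189. 199. 224.]
scene [261. 230.] 157 [423.  28.] [79. 27.] 6.4 [208. 223. 228.]
scene [214. 230.] 115 [332. 142.] [37. 90.] 43.7 [ 78.  91. 145.]
scene [286. 241.] 175 [416. -68.] [81. 29.] 9.2 [175. 207. 200.]
scene [334. 253.] 127 [ 448. -212.] [34. 53.] 26.8 [ 52.  96. 163.]
scene [371. 265.] 176 [ 462. -314.] [106.  23.] 51.9 [105. 118. 126.]
scene [309. 278.] 51 [ 308. -216.] [26. 18.] 76.0 [ 99. 193.  79.]
wrist [487. 114.] 1268 [431. -65.] [50. 26.] 9.8 [169. 197. 188.]
wrist [476. 200.] 1707 [426.  30.] [76. 27.] 6.1 [204. 218. 222.]
wrist [287. 204.] 1584 [640.  34.] [75. 27.] 9.8 [208. 222. 224.]
wrist [381. 210.] 1615 [533.  42.] [75. 27.] 11.8 [188. 195. 220.]
wrist [237. 272.] 179 [700. 124.] [13. 33.] 88.4 [67. 80. 95.]
wrist [275. 314.] 291 [654. 186.] [49. 21.] 17.2 [114. 121. 117.]
```

View pics/comp0.png

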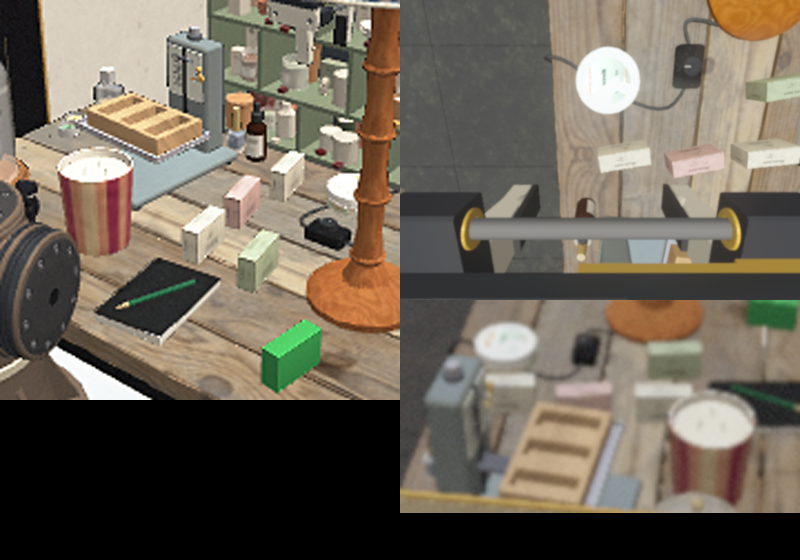

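Run:
```python
from h import *
for n in("scene","side"):
    A=np.load(n+"0.npz");P=world(n,A["d"]);z=P[...,2]
    for lo,hi in((.07,.082),(.082,.1),(.106,.12),(.195,.212),(.216,.235)):
        m=((z>lo)&(z<hi)&(P[...,0]>.36)&(P[...,0]<.8)&(P[...,1]>.08)&(P[...,1]<.4)).astype(np.uint8)
        k,l,st,ce=cv2.connectedComponentsWithStats(m)
        for i in range(1,k):
            if st[i,4]<25:continue
            q=P[l==i]; r=cv2.minAreaRect(q[:, :2].astype(np.float32)*1000)
            print(n,lo,ce[i].round(),st[i,4],np.round(r[0]),np.round(r[1]),round(r[2],1),"z",np.median(q[:,2]).round(3))
print(env.sense()["time_s"])
```

```text
scene 0.07 [265. 184.] 30 [650. 183.] [14. 48.] 76.5 z 0.076
scene 0.082 [258. 179.] 109 [637. 218.] [44. 96.] 19.6 z 0.091
scene 0.082 [233. 193.] 415 [527. 237.] [198. 117.] 86.3 z 0.09
scene 0.082 [172. 192.] 35 [382. 379.] [45.  9.] 18.5 z 0.09
scene 0.106 [259. 174.] 81 [634. 212.] [45. 90.] 25.9 z 0.113
scene 0.106 [235. 182.] 501 [535. 233.] [169. 103.] 83.8 z 0.112
scene 0.106 [171. 186.] 26 [377. 375.] [31. 10.] 6.0 z 0.113
scene 0.106 [217. 203.] 223 [383. 163.] [102.  45.] 89.4 z 0.11
scene 0.195 [257. 149.] 155 [648. 223.] [48. 96.] 0.2 z 0.204
scene 0.195 [167. 160.] 44 [379. 391.] [46. 17.] 22.5 z 0.203
side 0.07 [209. 229.] 98 [632. 242.] [96. 56.] 58.5 z 0.079
side 0.07 [287. 227.] 34 [387. 198.] [13. 57.] 49.9 z 0.077
side 0.082 [243. 212.] 66 [532. 168.] [14. 75.] 85.7 z 0.095
side 0.082 [256. 226.] 185 [481. 224.] [158.  16.] 84.2 z 0.088
side 0.082 [204. 227.] 110 [640. 239.] [95. 39.] 56.9 z 0.09
side 0.082 [287. 224.] 54 [385. 200.] [13. 60.] 52.6 z 0.091
side 0.082 [238. 222.] 80 [538. 224.] [15. 74.] 84.9 z 0.094
side 0.082 [234. 234.] 91 [544. 279.] [16. 73.] 85.1 z 0.095
side 0.106 [289. 210.] 246 [383. 165.] [103.  45.] 89.2 z 0.111
side 0.106 [238. 223.] 768 [536. 235.] [171.  96.] 84.4 z 0.113
side 0.106 [199. 225.] 48 [653. 269.] [48. 21.] 21.2 z 0.114
side 0.195 [200. 196.] 271 [653. 226.] [99. 48.] 83.0 z 0.205
side 0.216 [199. 190.] 27 [655. 227.] [14. 18.] 1.0 z 0.224
1.55
```

move_arm --pt "-3.4 3.4 7 70 0.15" --pt "-3.4 3.4 7 70 0.15" --pt "-3.4 3.4 7 70 0.15" --pt "-3.4 3.4 7 70 0.15" --pt "-3.4 3.4 7 70 0.15" --pt "-3.4 3.4 7 70 0.15" --pt "-3.4 3.4 7 70 0.15" --pt "-3.4 3.4 7 70 0.15" --pt "-3.4 3.4 7 70 0.15" --pt "-3.4 3.4 7 70 0.15" --force 20

```text
time_s: 2.38
position: [0.641, 0.034, 0.1566]
tool_rot: [-0.17, 0.985, -0.0, 0.0]
wrist_force: [0.2, 0.7, -0.5]
opening: 0.575
grasp_force: 0.0
```

move_arm --pt "0 0 0 10 0.15" --pt "0 0 0 10 0.15" --pt "0 0 0 10 0.15" --pt "0 0 0 10 0.15"

```text
time_s: 2.72
position: [0.641, 0.034, 0.1566]
tool_rot: [-0.088, 0.996, -0.0, 0.0]
wrist_force: [0.4, 0.1, 0.4]
opening: 0.571
grasp_force: 0.0
```

```bash
cat >> h.py <<'E'
def tool(s,w):
    return R.from_quat(s["tool_rot"]).inv().apply(np.array(w)-s["position"])*100
def rects(P,lo,hi,s,box=(.3,.8,-.2,.4),mn=200):
    z=P[...,2];m=((z>lo)&(z<hi)&(P[...,0]>box[0])&(P[...,0]<box[1])&(P[...,1]>box[2])&(P[...,1]<box[3])).astype(np.uint8)
    k,l,st,ce=cv2.connectedComponentsWithStats(m)
    for i in range(1,k):
        if st[i,4]<mn:continue
        q=P[l==i]; r=cv2.minAreaRect(q[:, :2].astype(np.float32)*1000)
        print(ce[i].round(),st[i,4],np.round(r[0],1),np.round(r[1],1),round(r[2],1),"z",np.median(q[:,2]).round(4),"tool cm",tool(s,[r[0][0]/1000,r[0][1]/1000,.05]).round(2))
E
python3 - <<'E'
from h import *
s=env.sense();print(s["time_s"],s["position"],s["opening"],R.from_quat(s["tool_rot"]).as_matrix().round(3).tolist())
im,d=optics.grab_frame("wrist");cv2.imwrite("pics/w1.png",im);P=world("wrist",d,pose=s)
rects(P,.042,.056,s)
rects(P,.106,.12,s)
E
```

```text
2.7167 [0.64103224 0.03399629 0.15660925] 0.5706685280245803 [[-0.984, -0.176, 0.0], [-0.176, 0.984, 0.0], [-0.0, -0.0, -1.0]]
[290.  63.] 3435 [532.8  41.8] [74.8 26.2] 11.9 z 0.0495 tool cm [10.52  2.67 10.66]
[257. 191.] 2372 [640.1  34.5] [75.  25.9] 10.1 z 0.0497 tool cm [ 0.09  0.06 10.66]
[425. 222.] 566 [636.8 196.8] [29. 65.] 37.3 z 0.0492 tool cm [-2.45 16.11 10.66]
[485. 107.] 3712 [532.  175.3] [45.  88.2] 84.7 z 0.1121 tool cm [ 8.25 15.82 10.66]
[473. 244.] 460 [629.1 194.1] [10.1 32.5] 23.8 z 0.1142 tool cm [-1.64 15.97 10.66]
```

View pics/w1.png

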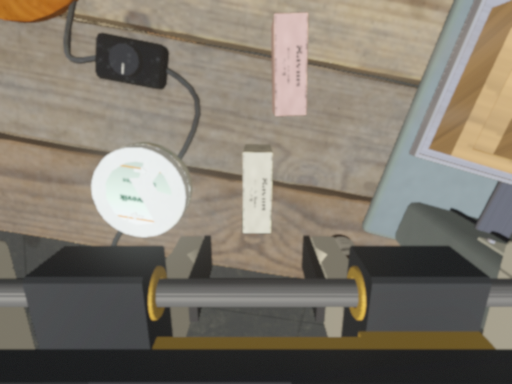

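move_arm --pt "0.1 0.05 4 0 0.15" --pt "0.1 0.05 8 0 0.15" --pt "0.1 0.05 11 0 0.15" --pt "0.1 0.05 13 0 0.15" --pt "0.1 0.05 13 0 -0.6" --pt "0.1 0.05 13 0 -0.6" --pt "0.1 0.05 13 0 -0.6" --pt "0.1 0.05 13 0 -0.6" --pt "0.1 0.05 13 0 -0.6" --pt "0.1 0.05 13 0 -0.6" --force 20

```text
time_s: 3.6
position: [0.6412, 0.0347, 0.0286]
tool_rot: [-0.087, 0.996, 0.0, 0.002]
wrist_force: [0.1, 0.1, 5.0]
opening: 0.298
grasp_force: 20.0
```

move_arm --pt "0 0 -3 0 -0.6" --pt "0 0 -7 0 -0.6" --pt "0 0 -11 0 -0.6" --pt "2 0 -15 0 -0.6" --pt "5 1 -19 3 -0.6" --pt "7 4 -19 8 -0.6" --pt "7 8 -19 14 -0.6" --pt "7 12 -19 16 -0.6" --pt "7 16 -19 16 -0.6" --pt "7 16 -19 16 -0.6"

```text
time_s: 4.43
position: [0.5423, 0.1851, 0.2176]
tool_rot: [0.05, 0.999, 0.001, 0.001]
wrist_force: [1.0, -1.2, -1.4]
opening: 0.296
grasp_force: 20.0
```

```bash
cat >> h.py <<'E'
def look(n):
    s=env.sense();im,d=optics.grab_frame("wrist");cv2.imwrite(f"pics/{n}.png",im);np.savez(n+".npz",im=im,d=d)
    P=world("wrist",d,pose=s);np.savez(n+".npz",im=im,d=d,P=P);print(s["time_s"],s["position"].round(4),s["wrist_force"].round(2),s["opening"].round(3),"toolx",R.from_quat(s["tool_rot"]).as_matrix()[:2,0].round(3))
    return s,im,d,P
E
python3 - <<'E'
from h import *
s,im,d,P=look("w2")
print("held");rects(P,.17,.24,s,mn=100)
print("rack");rects(P,.106,.12,s);print("slots");rects(P,.086,.102,s)
E
```

```text
Traceback (most recent call last):
  File "h.py", line 27, in look
    P=world("wrist",d,pose=s);np.savez(n+".npz",im=im,d=d,P=P);print(s["time_s"],s["position"].round(4),s["wrist_force"].round(2),s["opening"].round(3),"toolx",R.from_quat(s["tool_rot"]).as_matrix()[:2,0].round(3))
                                                                                                                                  ^^^^^^^^^^^^^^^^^^
AttributeError: 'float' object has no attribute 'round'
```

View pics/w2.png

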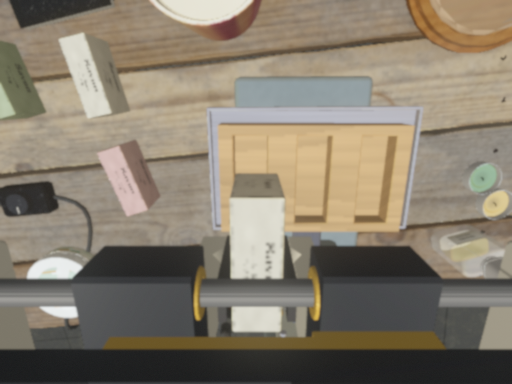

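```bash
sed -i 's/s\["opening"\].round(3)/round(s["opening"],3)/' h.py
cat >> h.py <<'E'
def plane(s,z0):
    # every pixel's ray cut with the plane z=z0
    P=world("wrist",np.ones((384,512)),pose=s);c=np.array(optics.get_calibration("wrist")["tool_from_camera"])[:3,3]
    o=R.from_quat(s["tool_rot"]).apply(c)+s["position"];D=P-o
    return o+D*((z0-o[2])/D[...,2])[...,None]
def slots(s,P,zt):
    top=(abs(P[...,2]-zt)<.006)&(abs(P[...,0]-.536)<.075)&(abs(P[...,1]-.235)<.11)
    Q=plane(s,zt)
    hull=cv2.convexHull(np.argwhere(top)[:,::-1].astype(np.int32))
    H=np.zeros(top.shape,np.uint8);cv2.fillConvexPoly(H,hull,1)
    hole=((H>0)&~top&(P[...,2]<zt-.004)).astype(np.uint8)
    hole=cv2.morphologyEx(hole,cv2.MORPH_OPEN,np.ones((3,3)))
    k,l,st,ce=cv2.connectedComponentsWithStats(hole)
    print("top z",np.median(P[...,2][top]).round(4))
    for i in range(1,k):
        if st[i,4]<150:continue
        q=Q[l==i]; r=cv2.minAreaRect(q[:, :2].astype(np.float32)*1000)
        print("slot",ce[i].round(),st[i,4],np.round(r[0],1),np.round(r[1],1),round(r[2],1),"tool cm",tool(s,[*np.array(r[0])/1000,zt]).round(2))
def held(s,P):
    T=(P-s["position"])@R.from_quat(s["tool_rot"]).as_matrix()*1000
    m=(T[...,2]<-12)&(T[...,2]>-32)&(abs(T[...,1])<14)&(abs(T[...,0])<48)
    k,l,st,ce=cv2.connectedComponentsWithStats(m.astype(np.uint8));i=1+st[1:,4].argmax();m=l==i
    q=T[m];r=cv2.minAreaRect(q[:,:2].astype(np.float32));print("held top tool mm",ce[i].round(),np.round(r[0],1),np.round(r[1],1),round(r[2],1),"z",np.median(q[:,2]).round(1),"x rng",np.percentile(q[:,0],[1,99]).round(1), "z slope/x", np.polyfit(q[:,0],q[:,2],1)[0].round(3))
E
python3 - <<'E'
from h import *
s,im,d,P=look("w2b")
held(s,P);slots(s,P,.113)
E
```

```text
4.4833 [0.5424 0.1829 0.2173] [-0.15  0.18 -0.73] 0.297 toolx [-0.995  0.1  ]
held top tool mm [257. 235.] [17.3  0.1] [43.  27.9] 0.7 z -21.0 x rng [-3.2 38.5] z slope/x 0.043
top z 0.1124
slot [253. 154.] 1242 [505.7 183.6] [27.9 31.3] 84.2 tool cm [ 3.67 -0.31 10.43]
slot [315. 177.] 2700 [533.4 234.4] [27.7 74.7] 84.1 tool cm [ 1.42  5.01 10.44]
slot [376. 177.] 2607 [538.7 287.3] [26.9 74.7] 84.1 tool cm [ 1.42 10.34 10.45]
```

Run:
```python
from h import *
s=env.sense();A=np.load("w2b.npz");P=A["P"];Q=plane(s,.1125)
T=(P-s["position"])@R.from_quat(s["tool_rot"]).as_matrix()*1000
m=(T[...,2]<-12)&(T[...,2]>-32)&(abs(T[...,1])<9)
for a,b in((0,10),(10,20),(20,30),(30,37)):
    q=T[m&(T[...,0]>a)&(T[...,0]<b)];print(a,np.median(q[:,2]).round(2))
# bottom of held bar's visible end face
e=(abs(T[...,1])<9)&(T[...,2]>-15)&(T[...,2]<45)&(abs(T[...,0]-38)<8);q=T[e]
print("end face",[(a,np.median(q[(q[:,2]>a)&(q[:,2]<a+8),0]).round(1)) for a in range(-12,28,8)],q[:,2].max())
# slot profiles in rack frame (yaw -5.9)
c,sn=np.cos(np.radians(-5.9)),np.sin(np.radians(-5.9))
o=np.array([.536,.235]);L=(Q[...,:2]-o)@np.array([[c,-sn],[sn,c]])*1000
z=P[...,2]*1000
for y0 in(0,54):
    row=[];
    for x in range(-50,56,1):
        k=(abs(L[...,0]-x)<.7)&(abs(L[...,1]-y0)<8);row.append(int(np.nanmedian(z[k])) if k.any() else -1)
    print("x prof -50..",row)
row=[]
for y in range(-20,90,1):
    k=(abs(L[...,1]-y)<.7)&(abs(L[...,0]+10)<15);row.append(int(np.nanmedian(z[k])) if k.any() else -1)
print("y prof -20..",row)
```

```text
0 -21.33
10 -21.3
20 -21.27
30 -21.25
end face [(-12, np.float64(38.7)), (-4, np.float64(38.6)), (4, np.float64(38.5)), (12, np.float64(38.6)), (20, np.float64(38.5))] 28.2960328876408
x prof -50.. [93, 108, 112, 112, 112, 112, 112, 112, 112, 112, 102, 92, 92, 92, 92, 92, 92, 92, 92, 92, 92, 92, 92, 92, 92, 92, 92, 92, 92, 92, 92, 92, 92, 92, 92, 92, 92, 92, 92, 92, 92, 92, 92, 92, 92, 92, 92, 92, 92, 92, 92, 92, 92, 92, 92, 92, 92, 92, 92, 92, 92, 92, 92, 92, 92, 92, 92, 92, 92, 92, 92, 92, 92, 92, 92, 92, 92, 92, 92, 92, 92, 94, 98, 101, 103, 106, 108, 111, 111, 112, 112, 112, 112, 112, 112, 112, 112, 80, 80, 80, 80, 80, 80, 80, 80, 80]
x prof -50.. [98, 111, 112, 112, 112, 112, 112, 112, 112, 111, 106, 92, 92, 92, 92, 92, 92, 92, 93, 93, 92, 92, 92, 92, 93, 92, 92, 92, 92, 92, 92, 92, 92, 92, 92, 92, 92, 92, 92, 92, 92, 92, 92, 92, 92, 92, 92, 92, 92, 92, 92, 92, 93, 93, 92, 92, 92, 92, 92, 92, 92, 92, 92, 92, 92, 93, 92, 92, 92, 92, 92, 92, 92, 92, 92, 92, 92, 92, 92, 92, 92, 95, 98, 100, 103, 105, 107, 110, 112, 111, 112, 112, 112, 112, 112, 112, 112, -2, -1, 0, 0, 0, 0, 0, 0, 0]
y prof -20.. [112, 112, 112, 112, 92, 92, 92, 92, 92, 92, 92, 92, 92, 92, 92, 92, 92, 92, 92, 92, 92, 92, 92, 92, 92, 92, 92, 92, 93, 96, 101, 105, 109, 112, 112, 112, 112, 112, 112, 112, 112, 112, 112, 112, 112, 112, 112, 112, 112, 112, 112, 112, 112, 112, 112, 112, 112, 111, 92, 92, 92, 92, 92, 92, 92, 92, 92, 92, 92, 92, 92, 92, 92, 92, 92, 92, 92, 92, 92, 94, 97, 99, 101, 104, 106, 109, 111, 112, 112, 112, 112, 112, 112, 112, 112, 112, 112, 112, 112, 111, 87, 89, 91, 91, 90, 0, 0, 0, 0, 0]
```

move_arm --pt "0.4 3.5 0 0 -0.6" --pt "0.8 7 0 0 -0.6" --pt "1.15 10.3 2 0 -0.6" --pt "1.15 10.3 4.5 0 -0.6" --pt "1.15 10.3 6.5 0 -0.6" --pt "1.15 10.3 6.5 0 -0.6" --pt "1.15 10.3 6.5 0 -0.6" --pt "1.15 10.3 6.5 0 -0.6"

```text
time_s: 5.2
position: [0.5435, 0.2828, 0.1531]
tool_rot: [0.053, 0.999, 0.0, 0.001]
wrist_force: [0.2, -0.3, -0.5]
opening: 0.301
grasp_force: 20.0
```

```bash
cat >> h.py <<'E'
def profs(s,P,zt,ys,xb=-10):
    Q=plane(s,zt);c,sn=np.cos(np.radians(-5.9)),np.sin(np.radians(-5.9))
    L=(Q[...,:2]-[.536,.235])@np.array([[c,-sn],[sn,c]])*1000;z=P[...,2]*1000
    for y0 in ys:
        print("x prof -50..",y0,[int(np.nanmedian(z[k])) if (k:=(abs(L[...,0]-x)<.7)&(abs(L[...,1]-y0)<8)).any() else -1 for x in range(-50,56)])
    print("y prof -90..",[int(np.nanmedian(z[k])) if (k:=(abs(L[...,1]-y)<.7)&(abs(L[...,0]-xb)<8)).any() else -1 for y in range(-90,90)])
def end(s,P):
    T=(P-s["position"])@R.from_quat(s["tool_rot"]).as_matrix()*1000
    q=T[(abs(T[...,1])<9)&(T[...,2]>-18)&(T[...,2]<20)&(abs(T[...,0]-38)<9)];print("end x",np.median(q[:,0]).round(1))
    m=(T[...,2]<-12)&(T[...,2]>-32)&(T[...,0]>15)&(T[...,0]<36)&(abs(T[...,1])<16);q=T[m];print("y rng",np.percentile(q[:,1],[1,99]).round(1),"z",np.median(q[:,2]).round(1))
E
python3 - <<'E'
from h import *
s,im,d,P=look("w3")
end(s,P);slots(s,P,.1125)
profs(s,P,.1125,[0],xb=-44)
profs(s,P,.1125,[],xb=-15)
w=tool(s,[.5402,.287,.0925]);print("slot in tool",w)
E
```

```text
5.2 [0.5435 0.2828 0.1531] [ 0.23 -0.33 -0.47] 0.301 toolx [-0.994  0.105]
end x 38.3
y rng [-12.3  12.9] z -20.9
top z 0.1124
slot [185. 202.] 3379 [525.2 237.1] [27.3 59.4] 84.0 tool cm [ 1.34 -4.75  4.05]
slot [268. 169.] 641 [511.3 291.7] [28. 20.] 84.0 tool cm [3.3  0.54 4.05]
slot [106. 203.] 3279 [522.3 184. ] [26.1 63.4] 84.0 tool cm [  1.08 -10.05   4.05]
x prof -50.. 0 [106, 111, 112, 112, 112, 112, 112, 112, 112, 102, 92, 92, 92, 92, 92, 92, 92, 92, 92, 92, 92, 92, 92, 92, 92, 92, 92, 92, 92, 92, 92, 92, 92, 92, 92, 92, 92, 92, 92, 92, 92, 92, 92, 92, 92, 92, 92, 92, 92, 92, 92, 92, 92, 92, 92, 92, 92, 92, 92, 92, 92, 92, 92, 92, 92, 92, 92, 92, 92, 158, 224, 224, 226, 226, 227, 228, 229, 229, 230, 231, 232, 232, 233, 234, 234, 235, 235, 236, 237, 237, 238, 238, 239, 239, 240, 240, 240, 240, 241, 241, 241, 241, 240, 241, 241, 240]
y prof -90.. [0, 0, 0, 0, 0, 0, 0, 0, 0, 0, 112, 112, 112, 112, 112, 112, 112, 112, 112, 112, 112, 112, 111, 111, 111, 111, 111, 111, 111, 111, 111, 111, 111, 111, 111, 111, 111, 111, 110, 111, 111, 111, 111, 111, 111, 111, 111, 111, 111, 111, 11
[... 826 characters left out ...]
, 92, 92, 92, 92, 92, 92, 92, 92, 92, 92, 111, 112, 112, 112, 112, 112, 112, 112, 112, 112, 112, 112, 112, 112, 112, 112, 112, 112, 112, 112, 112, 112, 112, 112, 112, 110, 107, 104, 100, 97, 93, 92, 92, 92, 92, 92, 92, 92, 92, 92, 92, 92, 92, 92, 92, 92, 92, 92, 92, 92, 92, 92, 92, 92, 111, 112, 112, 112, 112, 112, 112, 112, 112, 112, 112, 112, 112, 112, 112, 112, 172, 173, 173, 173, 173, 173, 173, 173, 173, 173, 173, 173, 173, 174, 173, 173, 173, 173, 173, 173, 173, 173, 173, 173, 173, 173, 173, 173, 173, 173, 173, 173, 173, 173, 173, 172, 104, 107, 112, 112, 112, 112, 112, 112, 112, 112, 112, 112, 112, 112, 84, 84, 84, 84, 84, 84, 84, 84, 85]
slot in tool [0.38036599 0.37552236 6.05607629]
```

View pics/w3.png

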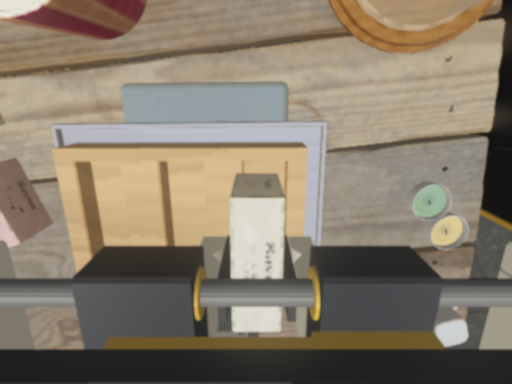

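move_arm --pt "0.3 0.53 0 0 -0.6" --pt "0.3 0.53 0.7 0 -0.6" --pt "0.3 0.53 0.7 0 -0.6" --pt "0.3 0.53 0.7 0 -0.6" --pt "0.3 0.53 0.7 0 -0.6"

```text
time_s: 5.67
position: [0.5401, 0.2889, 0.1447]
tool_rot: [0.052, 0.999, -0.0, 0.0]
wrist_force: [0.1, 0.3, -1.5]
opening: 0.294
grasp_force: 20.0
```

```bash
cat >> h.py <<'E'
def gap(s,P,zt,y0=0):
    # rack top map in tool frame: slot edges near the held bar
    Q=plane(s,zt);T=((Q-s["position"])@R.from_quat(s["tool_rot"]).as_matrix())*1000;z=P[...,2]*1000
    print("bar end->out: x 30..60",[int(np.nanmedian(z[k])) for x in range(30,60) if (k:=(abs(T[...,0]-x)<.6)&(abs(T[...,1])<6)).any()])
    for x0 in (39,41):
        print("across y -25..25",x0,[int(np.nanmedian(z[k])) if (k:=(abs(T[...,1]-y)<.6)&(abs(T[...,0]-x0)<1)).any() else -1 for y in range(-25,26)])
    top=(abs(z-zt*1000)<2)
    k=top&(abs(T[...,1])<120)&(abs(T[...,0])<80);q=T[k];print("rack near edge x at y=0:",np.percentile(q[abs(q[:,1])<10,0],99.5).round(1),"near edge yaw",np.degrees(np.polyfit(*np.array([[y,np.percentile(q[abs(q[:,1]-y)<1,0],99)] for y in range(-100,100,4) if (abs(q[:,1]-y)<1).sum()>20]).T,1)[0]).round(2),"y rng",np.percentile(q[:,1],[.2,99.8]).round(1))
E
python3 - <<'E'
from h import *
s,im,d,P=look("w4")
end(s,P);gap(s,P,.1125)
s,im,d,P=look("w5")
end(s,P);gap(s,P,.1125)
E
```

```text
5.6667 [0.5401 0.2889 0.1447] [ 0.08  0.34 -1.51] 0.294 toolx [-0.995  0.104]
end x 38.3
y rng [-12.3  13. ] z -21.0
bar end->out: x 30..60 [143, 139, 136, 133, 129, 125, 120, 118, 92, 92, 112, 112, 112, 112, 112, 112, 112, 112, 108, 105, 97, 89, 85, 84, 84, 84, 84, 84, 84, 84]
across y -25..25 39 [111, 112, 111, 112, 112, 112, 112, 112, 112, 112, 112, 108, 92, 92, 93, 93, 92, 92, 92, 93, 92, 92, 92, 92, 92, 93, 93, 92, 92, 93, 93, 93, 92, 93, 92, 93, 92, 92, 100, 109, 112, 112, 112, 112, 112, 112, 112, 112, 113, 113, 112]
across y -25..25 41 [111, 112, 111, 112, 112, 113, 112, 112, 112, 112, 112, 112, 111, 112, 112, 112, 112, 112, 112, 112, 112, 112, 112, 112, 112, 112, 113, 112, 112, 112, 112, 112, 111, 112, 112, 112, 112, 112, 112, 112, 112, 112, 112, 113, 111, 112, 112, 112, 112, 112, 112]
rack near edge x at y=0: 47.8 near edge yaw 0.33 y rng [-119.1   26.7]
5.7167 [0.5401 0.2889 0.1447] [-0.18 -0.01 -1.04] 0.298 toolx [-0.995  0.104]
end x 38.3
y rng [-12.3  13. ] z -21.0
bar end->out: x 30..60 [144, 139, 136, 132, 128, 125, 120, 118, 92, 92, 112, 112, 112, 112, 112, 112, 112, 112, 109, 103, 98, 89, 85, 84, 84, 84, 84, 84, 84, 84]
across y -25..25 39 [112, 112, 112, 112, 112, 112, 112, 112, 112, 112, 111, 108, 92, 92, 92, 92, 92, 93, 92, 93, 92, 92, 92, 92, 92, 92, 92, 92, 93, 93, 92, 92, 92, 92, 92, 93, 93, 92, 101, 110, 111, 112, 112, 112, 112, 112, 112, 112, 113, 112, 112]
across y -25..25 41 [112, 112, 111, 112, 112, 112, 111, 112, 112, 112, 112, 112, 112, 112, 112, 112, 112, 112, 112, 112, 111, 112, 112, 112, 112, 111, 111, 112, 112, 112, 112, 112, 112, 112, 112, 112, 112, 112, 112, 112, 111, 111, 111, 112, 112, 112, 112, 112, 112, 112, 112]
rack near edge x at y=0: 47.8 near edge yaw 0.32 y rng [-119.    26.6]
```

move_arm --pt "-0.03 0 0.3 0 -0.6" --pt "-0.03 0 0.6 0 -0.6" --pt "-0.03 0 0.9 0 -0.6" --pt "-0.03 0 1.2 0 -0.6" --pt "-0.03 0 1.6 0 -0.6" --pt "-0.03 0 2.0 0 -0.6" --pt "-0.03 0 2.4 0 -0.6" --pt "-0.03 0 2.8 0 -0.6" --pt "-0.03 0 2.8 0 -0.6" --pt "-0.03 0 2.8 0 -0.6"

```text
time_s: 6.6
position: [0.5403, 0.2887, 0.1162]
tool_rot: [0.052, 0.999, -0.0, -0.0]
wrist_force: [0.5, 0.1, -0.7]
opening: 0.297
grasp_force: 20.0
```

```bash
cat >> h.py <<'E'
def zs(P,s):
    # rack top level on the near rim strip, tool frame
    T=((P-s["position"])@R.from_quat(s["tool_rot"]).as_matrix())*1000
    z=P[...,2]*1000;m=(T[...,0]>41.5)&(T[...,0]<46.5)&(abs(T[...,1])<12)&(z>60)&(z<130);print("rim z",np.median(z[m]).round(1),m.sum())
    m=(T[...,0]>18)&(T[...,0]<36)&(abs(T[...,1])<10)&(T[...,2]<-8)&(T[...,2]>-40);print("bar top z",np.median(z[m]).round(1))
E
python3 - <<'E'
from h import *
s,im,d,P=look("w6");end(s,P);zs(P,s)
E
```

```text
6.6 [0.5403 0.2887 0.1162] [ 0.46  0.15 -0.71] 0.297 toolx [-0.995  0.104]
end x 38.5
y rng [-12.3  13. ] z -21.0
rim z 107.2 396
bar top z 137.2
```

move_arm --pt "0 0 0.3 0 -0.6" --pt "0 0 0.6 0 -0.6" --pt "0 0 0.6 0 -0.6" --pt "0 0 0.6 0 -0.1" --pt "0 0 0.6 0 -0.1" --pt "0 0 0.6 0 -0.1" --pt "0 0 -1 0 -0.1" --pt "0 0 -4 0 -0.1" --pt "0 0 -8 0 -0.1" --pt "0 0 -8 0 0.1"

```text
time_s: 7.48
position: [0.5438, 0.2909, 0.2048]
tool_rot: [0.052, 0.999, 0.003, 0.005]
wrist_force: [1.2, 0.8, 1.8]
opening: 0.484
grasp_force: 0.0
```

Run:
```python
from h import *
s,im,d,P=look("w7")
for n in ("scene",):
    i2,d2=optics.grab_frame(n);cv2.imwrite("pics/scene7.png",i2)
c=cv2.resize(i2[130:220,190:310],(640,480),interpolation=cv2.INTER_CUBIC);cv2.imwrite("pics/c7.png",c)
rects(P,.04,.056,s);
print("bars tops");rects(P,.122,.14,s)
profs(s,P,.1,[],xb=-44);profs(s,P,.1,[],xb=-25)
```

```text
7.4833 [0.5438 0.2909 0.2048] [1.17 0.77 1.77] 0.484 toolx [-0.995  0.103]
[127.  24.] 365 [391.5 185.1] [12.9 61.8] 29.4 z 0.0481 tool cm [ 14.19 -12.2   15.27]
[349.  12.] 225 [400.4 389.6] [29.6  2.5] 40.8 z 0.0482 tool cm [15.42  8.23 15.4 ]
[ 21. 193.] 1982 [532.5  42.7] [75.2 27.3] 11.1 z 0.0493 tool cm [ -1.3  -24.91  15.32]
[235. 259.] 215 [634.6 258.1] [34.3  6.4] 71.8 z 0.0481 tool cm [-9.23 -2.44 15.54]
bars tops
[252. 197.] 3069 [539.4 288.9] [26.  75.4] 83.3 z 0.1308 tool cm [ 0.56 -0.35 15.47]
[233. 311.] 232 [638.3 262.4] [40.5 15.2] 47.1 z 0.1358 tool cm [-9.56 -1.96 15.55]
y prof -90.. [0, 0, 0, 0, 0, 0, 0, 0, 0, 100, 100, 100, 101, 100, 100, 100, 101, 100, 100, 100, 100, 100, 99, 99, 99, 99, 100, 99, 97, 100, 99, 99, 98, 97, 100, 100, 99, 97, 99, 99, 100, 99, 94, 99, 99, 100, 99, 94, 99, 100, 100, 100, 100, 100, 100, 100, 100, 100, 100, 100, 100, 100, 100, 100, 100, 100, 100, 100, 100, 100, 100, 100, 100, 100, 100, 100, 99, 95, 94, 94, 100, 99, 94, 92, 96, 100, 99, 88, 91, 98, 100, 99, 92, 92, 98, 100, 97, 88, 88, 99, 100, 97, 89, 89, 100, 100, 100, 100, 100, 100, 1
[... 470 characters left out ...]
, 85, 82, 81, 80, 80, 80, 80, 81, 80, 80, 81, 81, 80, 80, 80, 80, 80, 80, 80, 80, 80, 81, 81, 100, 100, 100, 100, 100, 100, 100, 100, 100, 100, 100, 100, 100, 100, 101, 100, 100, 100, 100, 100, 100, 100, 101, 101, 100, 97, 93, 89, 85, 81, 80, 80, 81, 81, 80, 80, 80, 80, 80, 80, 80, 81, 80, 80, 80, 80, 80, 80, 80, 80, 80, 80, 80, 80, 100, 100, 100, 100, 100, 100, 101, 100, 100, 100, 100, 100, 100, 100, 100, 100, 101, 100, 100, 100, 100, 100, 100, 100, 100, 130, 130, 130, 130, 130, 130, 130, 131, 130, 130, 130, 131, 130, 130, 130, 130, 130, 130, 130, 130, 130, 130, 130, 130, 130, 130, 130, 130, 130, 100, 100, 100, 100, 100, 100, 101, 100, 100, 100, 100, 100, 99, 73, 72, 72, 72, 72, 72, 72, 72]
```

View pics/c7.png

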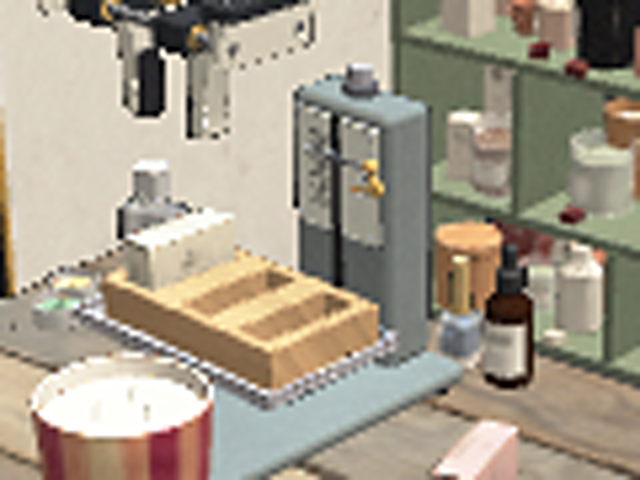

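Run:
```python
from h import *
A=np.load("scene0.npz");im=A["im"].astype(int);P=world("scene",A["d"])
b,g,r=im[...,0],im[...,1],im[...,2]
m=(r-b>50)&(g-b>20);m[:140]=0;m[185:]=0;m[:,:240]=0;m[:,270:]=0
for v,u in np.argwhere(m):print(u,v,im[v,u],P[v,u].round(3))
print("pointer/dark")
for v in range(150,180):print(v,[int(im[v,u].mean()) for u in range(246,264)])
```

```text
258 160 [111 162 193] [0.62  0.196 0.173]
259 160 [134 239 255] [0.616 0.188 0.177]
260 160 [147 216 240] [0.623 0.189 0.174]
258 161 [ 47 102 138] [0.619 0.194 0.17 ]
259 161 [ 85 169 227] [0.616 0.188 0.173]
260 161 [116 189 231] [0.621 0.187 0.171]
259 162 [33 67 90] [0.62  0.191 0.167]
259 163 [ 63 131 172] [0.622 0.193 0.162]
260 163 [147 211 244] [0.621 0.188 0.164]
259 164 [ 82 130 159] [0.615 0.187 0.162]
260 164 [ 99 193 241] [0.619 0.186 0.161]
261 164 [103 162 186] [0.624 0.185 0.16 ]
256 165 [ 49 103 161] [0.622 0.206 0.151]
257 165 [ 64 109 131] [0.621 0.201 0.153]
258 165 [ 71 116 143] [0.621 0.197 0.154]
259 165 [ 54 109 143] [0.622 0.193 0.154]
260 165 [ 53 104 139] [0.625 0.19  0.154]
261 165 [111 214 255] [0.624 0.185 0.156]
260 166 [ 47  97 131] [0.622 0.188 0.152]
261 166 [ 60 104 133] [0.621 0.183 0.154]
240 176 [159 219 247] [0.578 0.244 0.114]
241 176 [110 153 186] [0.581 0.243 0.114]
240 177 [133 183 225] [0.575 0.242 0.112]
241 177 [156 219 250] [0.57  0.233 0.116]
242 177 [159 220 251] [0.578 0.235 0.113]
243 177 [115 158 195] [0.582 0.234 0.112]
240 178 [ 6
[... 6188 characters left out ...]
 144, 144, 145, 146, 145, 83, 97, 112]
172 [75, 81, 82, 98, 134, 156, 84, 11, 154, 148, 144, 145, 145, 145, 142, 120, 95, 110]
173 [78, 85, 86, 86, 84, 67, 54, 11, 155, 147, 146, 146, 146, 144, 141, 120, 94, 107]
174 [75, 85, 83, 84, 85, 92, 52, 16, 88, 131, 176, 147, 147, 157, 142, 122, 95, 108]
175 [76, 82, 86, 85, 87, 89, 53, 16, 75, 86, 85, 98, 135, 141, 145, 124, 94, 108]
176 [77, 82, 86, 84, 84, 90, 53, 17, 72, 86, 85, 83, 82, 67, 98, 63, 97, 109]
177 [76, 81, 84, 85, 88, 88, 51, 17, 76, 86, 86, 86, 85, 84, 85, 89, 100, 111]
178 [180, 107, 75, 79, 82, 85, 52, 12, 76, 87, 88, 86, 85, 85, 85, 86, 100, 109]
179 [208, 211, 214, 181, 108, 80, 49, 7, 55, 86, 84, 84, 84, 84, 85, 86, 100, 108]
```

Run:
```python
from h import *
from scipy.optimize import least_squares
A=np.load("scene0.npz");P=world("scene",A["d"])
m=np.zeros((384,512),bool);m[10:125,275:445]=1
for lo,hi in((.48,.55),(.6,.65),(.7,.76)):
    q=P[m&(P[...,2]>lo)&(P[...,2]<hi)&(P[...,0]<.9)][:,:2]
    if len(q)<50:continue
    r=least_squares(lambda p:np.hypot(q[:,0]-p[0],q[:,1]-p[1])-p[2],[.45,-.22,.2],loss="soft_l1",f_scale=.005).x;print(lo,len(q),r.round(3))
s=env.sense();print(s["position"],s["joint_positions"].round(3),s["time_s"])
```

```text
0.48 5444 [ 0.461 -0.205  0.192]
0.6 4588 [ 0.461 -0.206  0.193]
[0.5412577  0.28972575 0.19893531] [ 0.809  0.275 -0.173  0.    -1.118 -2.485] 7.5833
```

move_arm --pt "0 -4 0 0 0.1" --pt "-0.5 -8 0 -3 0.15" --pt "-1 -12 0 -8 0.15" --pt "-1.4 -16 1 -13 0.15" --pt "-1.7 -20 2.5 -18 0.15" --pt "-1.7 -24 4 -18 0.15" --pt "-1.7 -24.7 4.8 -18 0.15" --pt "-1.7 -24.7 4.8 -18 0.15" --pt "-1.7 -24.7 4.8 -18 0.15" --pt "-1.7 -24.7 4.8 -18 0.15"

```text
time_s: 8.42
position: [0.5319, 0.0421, 0.1487]
tool_rot: [-0.105, 0.995, -0.0, 0.0]
wrist_force: [0.1, 0.7, 0.1]
opening: 0.575
grasp_force: 0.0
```

Run:
```python
from h import *
s,im,d,P=look("w8");rects(P,.042,.056,s)
```

```text
8.4167 [0.5319 0.0421 0.1487] [0.1  0.71 0.13] 0.575 toolx [-0.978 -0.208]
[145.  38.] 2886 [428.1 -65.7] [53.8 26.6] 9.5 z 0.0496 tool cm [12.41 -8.38  9.87]
[418.  39.] 625 [387.7 140.1] [65.2 14.3] 51.9 z 0.0493 tool cm [12.08 12.58  9.87]
[271.  60.] 3648 [425.2  30.2] [75.1 26. ] 6.5 z 0.0496 tool cm [10.7   1.05  9.87]
[256. 195.] 2533 [532.8  41.9] [75.6 25.9] 11.5 z 0.0495 tool cm [-0.07 -0.04  9.87]
```

move_arm --pt "-0.05 -0.05 4 0 0.15" --pt "-0.05 -0.05 8 0 0.15" --pt "-0.05 -0.05 10.5 0 0.15" --pt "-0.05 -0.05 11.9 0 0.15" --pt "-0.05 -0.05 11.9 0 0.15" --pt "-0.05 -0.05 11.9 0 -0.6" --pt "-0.05 -0.05 11.9 0 -0.6" --pt "-0.05 -0.05 11.9 0 -0.6" --pt "-0.05 -0.05 11.9 0 -0.6" --pt "-0.05 -0.05 11.9 0 -0.6"

```text
time_s: 9.3
position: [0.5329, 0.0416, 0.0308]
tool_rot: [-0.105, 0.995, 0.0, 0.001]
wrist_force: [-1.9, 1.4, 5.1]
opening: 0.294
grasp_force: 20.0
```

move_arm --pt "0 0 -3 0 -0.6" --pt "0 0 -7 0 -0.6" --pt "0 0 -11 0 -0.6" --pt "-1 3 -13.5 5 -0.6" --pt "-2 7 -13.5 11 -0.6" --pt "-3 11 -13.5 18 -0.6" --pt "-4 15 -13.5 18 -0.6" --pt "-4.1 18.9 -13.5 18 -0.6" --pt "-4.1 18.9 -13.5 18 -0.6" --pt "-4.1 18.9 -13.5 18 -0.6"

```text
time_s: 10.13
position: [0.5323, 0.2365, 0.1646]
tool_rot: [0.051, 0.999, 0.0, -0.0]
wrist_force: [0.6, -0.4, -1.1]
opening: 0.295
grasp_force: 20.0
```

move_arm --pt "0 0 1.8 0 -0.6" --pt "0 0 2.5 0 -0.6" --pt "0 0 2.5 0 -0.6" --pt "0 0 2.5 0 -0.6" --pt "0 0 2.5 0 -0.6"

```text
time_s: 10.55
position: [0.5333, 0.2339, 0.1402]
tool_rot: [0.053, 0.999, 0.0, 0.0]
wrist_force: [0.4, 0.9, -1.0]
opening: 0.297
grasp_force: 20.0
```

Run:
```python
from h import *
s,im,d,P=look("w9")
end(s,P);gap(s,P,.1005)
```

```text
10.55 [0.5333 0.2339 0.1402] [ 0.41  0.86 -0.99] 0.297 toolx [-0.994  0.105]
end x 37.7
y rng [-12.4  13. ] z -18.8
bar end->out: x 30..60 [130, 126, 123, 120, 116, 112, 81, 80, 81, 100, 100, 100, 100, 100, 100, 100, 100, 98, 90, 85, 78, 72, 72, 72, 72, 72, 72, 72, 72, 72]
across y -25..25 39 [100, 100, 100, 101, 100, 101, 101, 100, 100, 100, 100, 100, 100, 100, 100, 100, 101, 100, 100, 100, 100, 100, 100, 100, 100, 100, 101, 100, 100, 100, 100, 100, 100, 100, 100, 100, 100, 100, 99, 100, 100, 101, 101, 100, 100, 100, 101, 101, 101, 100, 100]
across y -25..25 41 [100, 100, 100, 100, 100, 100, 100, 100, 101, 100, 100, 100, 100, 100, 101, 100, 100, 100, 100, 100, 100, 101, 100, 100, 100, 100, 101, 100, 100, 101, 100, 100, 101, 101, 100, 101, 100, 101, 100, 100, 100, 100, 100, 100, 100, 100, 101, 100, 101, 101, 100]
rack near edge x at y=0: 46.4 near edge yaw 0.15 y rng [-79.8  82.2]
```

move_arm --pt "-0.11 0.09 0 0 -0.6" --pt "-0.11 0.09 0.5 0 -0.6" --pt "-0.11 0.09 0.5 0 -0.6" --pt "-0.11 0.09 0.5 0 -0.6"

```text
time_s: 10.93
position: [0.5339, 0.2351, 0.1343]
tool_rot: [0.052, 0.999, -0.0, -0.0]
wrist_force: [-0.7, -0.5, -1.3]
opening: 0.296
grasp_force: 20.0
```

```bash
sed -i 's/for x0 in (39,41)/for x0 in (38.6,)/' h.py
python3 - <<'E'
from h import *
s,im,d,P=look("w10")
end(s,P);gap(s,P,.1005)
E
```

```text
10.9333 [0.5339 0.2351 0.1343] [-0.69 -0.52 -1.25] 0.296 toolx [-0.995  0.105]
end x 37.7
y rng [-12.4  12.9] z -18.8
bar end->out: x 30..60 [129, 126, 123, 118, 116, 111, 109, 93, 80, 100, 100, 100, 100, 100, 100, 100, 100, 97, 94, 87, 79, 73, 72, 72, 72, 72, 72, 72, 72, 72]
across y -25..25 38.6 [100, 100, 100, 101, 101, 101, 100, 101, 100, 100, 100, 100, 100, 100, 100, 100, 99, 99, 101, 99, 100, 100, 99, 99, 99, 99, 99, 99, 98, 100, 99, 100, 100, 100, 100, 99, 99, 100, 100, 100, 100, 100, 100, 100, 100, 100, 100, 100, 100, 101, 100]
rack near edge x at y=0: 46.9 near edge yaw 0.08 y rng [-80.9  81. ]
```

move_arm --pt "-0.09 -0.02 0 0 -0.6" --pt "-0.09 -0.02 0 0 -0.6" --pt "-0.09 -0.02 0.4 0 -0.6" --pt "-0.09 -0.02 0.7 0 -0.6" --pt "-0.09 -0.02 1.1 0 -0.6" --pt "-0.09 -0.02 1.5 0 -0.6" --pt "-0.09 -0.02 1.9 0 -0.6" --pt "-0.09 -0.02 2.3 0 -0.6" --pt "-0.09 -0.02 2.7 0 -0.6" --pt "-0.09 -0.02 2.7 0 -0.6"

```text
time_s: 11.82
position: [0.5345, 0.2347, 0.1065]
tool_rot: [0.052, 0.999, -0.0, -0.001]
wrist_force: [0.4, 0.1, -0.3]
opening: 0.296
grasp_force: 20.0
```

Run:
```python
from h import *
s,im,d,P=look("w11")
end(s,P);zs(P,s)
```

```text
11.8167 [0.5345 0.2347 0.1065] [ 0.4   0.09 -0.33] 0.296 toolx [-0.995  0.105]
end x 37.9
y rng [-12.4  12.9] z -18.8
rim z 94.4 380
bar top z 125.3
```

move_arm --pt "0 0 0.3 0 -0.6" --pt "0 0 0.5 0 -0.6" --pt "0 0 0.5 0 -0.6" --pt "0 0 0.5 0 -0.2" --pt "0 0 0.5 0 -0.2" --pt "0 0 0.5 0 -0.2" --pt "0 0 -1 0 -0.2" --pt "0 0 -4 0 -0.2" --pt "0 0 -8 0 -0.2" --pt "0 0 -10 0 -0.2"

```text
time_s: 12.7
position: [0.5363, 0.2355, 0.212]
tool_rot: [0.052, 0.999, 0.001, 0.002]
wrist_force: [0.4, 1.7, 0.0]
opening: 0.399
grasp_force: 0.0
```

move_arm --pt "0 0 0 0 0" --pt "0 0 0 0 0" --pt "0 0 0 0 0" --pt "0 0 0 0 0" --pt "0 0 0 0 0" --pt "0 0 0 0 0"

```text
time_s: 13.2
position: [0.5346, 0.2347, 0.2066]
tool_rot: [0.052, 0.999, -0.001, -0.001]
wrist_force: [-0.9, 0.3, -0.0]
opening: 0.498
grasp_force: 0.0
```

Run:
```python
from h import *
s,im,d,P=look("w12")
print("bars tops");rects(P,.11,.128,s)
profs(s,P,.089,[],xb=-44)
i2,d2=optics.grab_frame("scene");np.savez("scene12.npz",im=i2,d=d2)
c=cv2.resize(i2[140:215,225:305],(640,600),interpolation=cv2.INTER_CUBIC);cv2.imwrite("pics/c12.png",c)
```

```text
13.2 [0.5346 0.2347 0.2066] [-0.86  0.32 -0.04] 0.498 toolx [-0.995  0.105]
bars tops
[132.  24.] 1300 [392.7 161.5] [90.1 29.2] 84.0 z 0.1201 tool cm [13.33 -8.75 15.68]
[471.   4.] 204 [406.7 395.5] [11.9  2.4] 49.9 z 0.1178 tool cm [14.38 14.68 15.65]
[257. 198.] 2753 [534.5 235.3] [26.  75.2] 84.0 z 0.1184 tool cm [ 0.    0.07 15.66]
[322. 195.] 2724 [539.1 288.7] [26.2 74.7] 83.7 z 0.1183 tool cm [ 0.1   5.44 15.65]
y prof -90.. [0, 0, 0, 0, 0, 67, 67, 66, 63, 61, 88, 88, 88, 88, 88, 88, 88, 88, 88, 88, 88, 88, 87, 88, 87, 87, 81, 80, 80, 87, 88, 88, 87, 84, 80, 79, 87, 87, 87, 87, 87, 78, 82, 87, 87, 88, 87, 87, 80, 77, 87, 88, 88, 87, 88, 88, 88, 88, 88, 88, 88, 88, 88, 88, 88, 88, 88, 88, 87, 88, 88, 88, 88, 88, 87, 87, 87, 87, 87, 88, 88, 88, 88, 88, 88, 88, 88, 88, 88, 88, 88, 88, 88, 88, 88, 88, 88, 88, 88, 88, 88, 88, 88, 88, 87, 88, 87, 88, 88, 88, 88, 88, 88, 88, 88, 88, 88, 88, 87, 88, 88, 88, 88, 88, 88, 88, 88, 88, 88, 88, 87, 88, 88, 88, 87, 88, 88, 88, 88, 88, 88, 88, 88, 88, 88, 88, 88, 88, 88, 88, 88, 88, 87, 88, 88, 88, 88, 88, 88, 88, 87, 87, 88, 88, 88, 88, 88, 88, 88, 88, 88, 60, 60, 60, 60, 60, 63, 65, 66, 67]
```

View pics/c12.png

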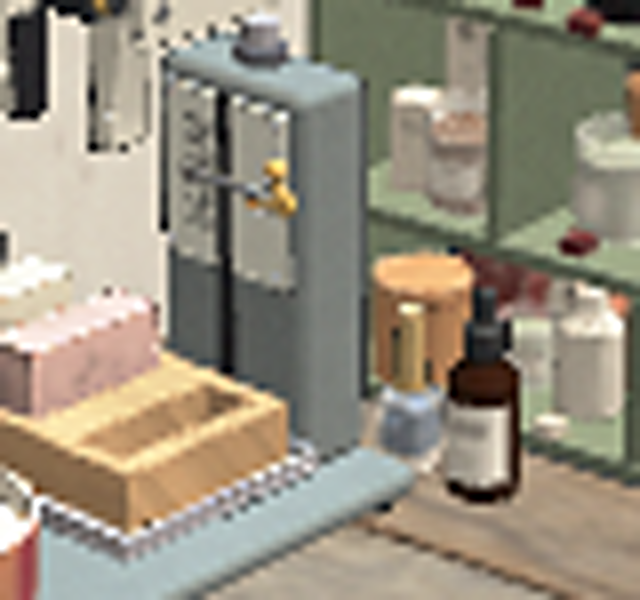

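Run:
```python
from h import *
for n in("scene0","scene12"):
    A=np.load(n+".npz");im=A["im"].astype(int);P=world("scene",A["d"])
    for v in range(153,170):print(v," ".join(f"{im[v,u].mean():3.0f}{'b' if im[v,u,2]-im[v,u,0]>45 else ' '}{P[v,u,2]*1000:4.0f}" for u in range(247,263)))
```

```text
153 144  181 143  184 142  184 144  185 149  187   9  190  80  189 153  192 100  192 191  194 214  197 160  194  72  196  81  198 101  199 120  199
154 107  182 102  180 108  180 148  183 150  185   7  186  84  186 148  188 143  190 142  189 145  191 100  194 191  194 239  195  81  194  90  195
155 102  174 118  175  91  179  86  181 143  180  74  181  79  183 147  186 144  186 141  186 142  185 132  188 156  190 165  190  84  191  98  192
156 145  170 118  171 120  173  34  178  61  177  71  180  83  182 179  183 144  182 143  183 147  185 144  187 124  188 166  187  83  187  99  189
157 143  168 109  169  76  171 112  172 155  172   9  173  40  176  83  176 134  181 108  181 144  180 142  181 143  183 166  184  81  185  99  185
158 144  161 146  165 147  167 119  167 154  167  44  171  49  171 150  170 145  173 117  176 148  176 143  176 142  178 164  181  83  179  99  180
159 143  160 108  162 120  162 114  166 119  165  47  164  45  167 151  169 147  170 143  171 144  173 144  174 140  177 163  175  80  175  98  178
160 145  156 146  156 112  157  77  161 117  161  48  162  45  1
[... 3231 characters left out ...]
 120  142  47  143  47  147 159  143 140  150 107b 150 108b 151 116b 154 105b 154 101b 156 195b 158  95  155
166 148  133 150  134 114  134 114  138 159  138  46  141  47  141 155  141 150  143 149  147 178  152 119  148 107  151  95b 153 102b 153  96  151
167 150  130 113  131 113  130 120  128 124  133  48  136  48  136 154  135 150  138 148  139 149  142 149  144 152  143 131  147  86  146 101  147
168 146  125 150  124 150  126 113  127 117  131  47  132  45  133 153  132 152  133 148  138 148  139 150  140 152  142 151  142  86  143 101  140
169 145  120 147  122 149  125 149  124 155  125  46  128  47  132 155  132 150  134 148  133 148  133 147  135 149  137 150  140  85  139 100  141
```

move_arm --pt "0 -4 0 -7 0.2" --pt "1 -8 0 -14 0.6" --pt "3 -12 0 -21 1" --pt "5 -16 0 -28 1" --pt "7 -19 0 -35 1" --pt "8.7 -21.5 2 -42 1" --pt "8.7 -21.5 4 -49 1" --pt "8.7 -21.5 5.5 -56 1" --pt "8.7 -21.5 5.5 -63 1" --pt "8.7 -21.5 5.5 -70 1"

```text
time_s: 14.13
position: [0.4252, 0.0297, 0.1517]
tool_rot: [-0.532, 0.847, 0.0, -0.001]
wrist_force: [-0.3, 0.5, -0.4]
opening: 0.995
grasp_force: 0.0
```

move_arm --pt "0 0 0 -7 1" --pt "0 0 0 -14 1" --pt "0 0 0 -21 1" --pt "0 0 0 -28 1" --pt "0 0 0 -32.5 1" --pt "0 0 0 -32.5 1" --pt "0 0 0 -32.5 1" --pt "0 0 0 -32.5 1"

```text
time_s: 14.8
position: [0.4259, 0.0302, 0.1525]
tool_rot: [0.745, -0.667, -0.0, 0.0]
wrist_force: [0.3, 0.1, -0.3]
opening: 1.005
grasp_force: 0.0
```

Run:
```python
from h import *
s,im,d,P=look("w13");rects(P,.042,.056,s);print(s["joint_positions"].round(2))
```

```text
14.8 [0.4259 0.0302 0.1525] [ 0.35  0.11 -0.35] 1.005 toolx [ 0.11  -0.994]
[281.  78.] 3391 [417.5 -67.7] [75.1 26.1] 9.8 z 0.0496 tool cm [ 9.64  1.92 10.25]
[257. 194.] 2561 [425.4  29.8] [75. 26.] 6.5 z 0.0495 tool cm [ 0.03  0.05 10.25]
[ 0.54  0.01 -0.61 -0.   -0.95 -0.43]
```

move_arm --pt "0 0.05 4 0 1" --pt "0 0.05 8 0 1" --pt "0 0.05 10.5 0 1" --pt "0 0.05 12 0 1" --pt "0 0.05 12 0 1" --pt "0 0.05 12 0 0.4" --pt "0 0.05 12 0 0.4" --pt "0 0.05 12 0 0.4" --pt "0 0.05 12 0 0.4" --pt "0 0.05 12 0 0.4"

```text
time_s: 15.68
position: [0.4263, 0.0307, 0.0337]
tool_rot: [0.746, -0.666, 0.0, -0.001]
wrist_force: [-1.2, 0.4, 7.5]
opening: 0.854
grasp_force: 20.0
```

move_arm --pt "0 0 -1.5 0 0.4" --pt "0 0 -3 0 0.4" --pt "0.4 -4 -3 0 0.4" --pt "0.8 -8 -3 0 0.4" --pt "1.2 -12 -3 0 0.4" --pt "1.5 -14.4 -3 0 0.4" --pt "1.5 -14.4 -3 0 0.4" --pt "1.5 -14.4 -1.2 0 0.4" --pt "1.5 -14.4 -0.4 0 0.4" --pt "1.5 -14.4 -0.1 0 0.4"

```text
time_s: 16.52
position: [0.5689, 0.0311, 0.0333]
tool_rot: [0.746, -0.666, -0.001, 0.001]
wrist_force: [-11.7, 2.8, 30.2]
opening: 0.85
grasp_force: 20.0
```

move_arm --pt "0 0 0.1 0 0.4" --pt "0 0 0.1 0 0.4" --pt "0 0 0.1 0 1" --pt "0 0 0.1 0 1" --pt "0 0 0.1 0 1" --pt "0 0 -3 0 1" --pt "0 0 -7 7 1" --pt "0 0 -11 14 0.8" --pt "0 0 -12 21 0.4" --pt "0 0 -12 28 0.15"

```text
time_s: 17.35
position: [0.5726, 0.0323, 0.1582]
tool_rot: [-0.561, 0.828, -0.001, 0.004]
wrist_force: [0.5, -0.1, -0.2]
opening: 0.834
grasp_force: 0.0
```

move_arm --pt "0 0 0 7 0.15" --pt "0 0 0 14 0.15" --pt "0 0 0 21 0.15" --pt "0 0 0 28 0.15" --pt "0 0 0 35 0.15" --pt "0 0 0 42 0.15" --pt "0 0 0 49 0.15" --pt "0 0 0 56 0.15" --pt "0 0 0 62 0.15" --pt "0 0 0 62 0.15"

```text
time_s: 18.18
position: [0.5701, 0.0317, 0.1536]
tool_rot: [-0.054, 0.999, 0.0, 0.0]
wrist_force: [-0.8, 0.5, 0.3]
opening: 0.576
grasp_force: 0.0
```

Run:
```python
from h import *
s,im,d,P=look("w14");rects(P,.042,.056,s)
```

```text
18.1833 [0.5701 0.0317 0.1536] [-0.82  0.49  0.32] 0.576 toolx [-0.994 -0.109]
[149.  19.] 1471 [442.  -63.5] [26.1 26.8] 10.3 z 0.0498 tool cm [13.77 -8.07 10.36]
[256. 191.] 2465 [569.   30.7] [75.4 25.9] 6.9 z 0.0493 tool cm [ 0.12 -0.09 10.36]
```

move_arm --pt "0.1 -0.09 4 0 0.15" --pt "0.1 -0.09 8 0 0.15" --pt "0.1 -0.09 11 0 0.15" --pt "0.1 -0.09 12.4 0 0.15" --pt "0.1 -0.09 12.4 0 0.15" --pt "0.1 -0.09 12.4 0 -0.6" --pt "0.1 -0.09 12.4 0 -0.6" --pt "0.1 -0.09 12.4 0 -0.6" --pt "0.1 -0.09 12.4 0 -0.6" --pt "0.1 -0.09 12.4 0 -0.6"

```text
time_s: 19.07
position: [0.5702, 0.0309, 0.0309]
tool_rot: [-0.057, 0.998, 0.0, 0.001]
wrist_force: [-1.2, -0.1, 4.3]
opening: 0.298
grasp_force: 20.0
```

move_arm --pt "0 0 -4 0 -0.6" --pt "0 0 -8 0 -0.6" --pt "0.6 3 -12.4 5 -0.6" --pt "1.2 7 -12.4 11 -0.6" --pt "2 11 -12.4 12.5 -0.6" --pt "2.4 14.5 -12.4 12.5 -0.6" --pt "2.4 15.4 -11 12.5 -0.6" --pt "2.4 15.4 -10 12.5 -0.6" --pt "2.4 15.4 -10 12.5 -0.6" --pt "2.4 15.4 -10 12.5 -0.6"

```text
time_s: 19.9
position: [0.5276, 0.1801, 0.1293]
tool_rot: [0.052, 0.999, -0.001, -0.001]
wrist_force: [-0.3, 0.9, -0.3]
opening: 0.293
grasp_force: 20.0
```

move_arm --pt "0 0 0.3 0 -0.6" --pt "0 0 0.3 0 -0.6" --pt "0 0 0.3 0 -0.6"

```text
time_s: 20.15
position: [0.5284, 0.1801, 0.1268]
tool_rot: [0.053, 0.999, 0.0, 0.0]
wrist_force: [-0.1, 0.8, -0.3]
opening: 0.295
grasp_force: 20.0
```

Run:
```python
from h import *
s,im,d,P=look("w15")
end(s,P);gap(s,P,.0885)
```

```text
20.15 [0.5284 0.1801 0.1268] [-0.09  0.85 -0.27] 0.295 toolx [-0.994  0.106]
end x 38.6
y rng [-12.5  12.9] z -18.5
bar end->out: x 30..60 [121, 118, 114, 112, 107, 103, 100, 68, 68, 87, 88, 88, 88, 88, 88, 88, 88, 87, 80, 76, 68, 65, 60, 60, 60, 60, 60, 60, 60, 60]
across y -25..25 38.6 [88, 88, 88, 87, 88, 88, 88, 88, 88, 88, 88, 88, 87, 72, 69, 68, 68, 68, 68, 68, 69, 68, 69, 68, 68, 69, 68, 68, 68, 69, 77, 68, 68, 68, 68, 68, 69, 69, 68, 72, 82, 87, 88, 88, 88, 88, 88, 88, 88, 88, 88]
rack near edge x at y=0: 47.3 near edge yaw 0.17 y rng [-25.6 119.3]
```

move_arm --pt "-0.12 0.12 0 0 -0.6" --pt "-0.12 0.12 0.4 0 -0.6" --pt "-0.12 0.12 0.4 0 -0.6" --pt "-0.12 0.12 0.4 0 -0.6" --pt "-0.12 0.12 0.4 0 -0.6"

```text
time_s: 20.62
position: [0.5293, 0.1819, 0.1225]
tool_rot: [0.052, 0.999, -0.0, -0.0]
wrist_force: [0.6, 0.5, -0.9]
opening: 0.295
grasp_force: 20.0
```

Run:
```python
from h import *
s,im,d,P=look("w16")
end(s,P);gap(s,P,.0885)
```

```text
20.6167 [0.5293 0.1819 0.1225] [ 0.64  0.45 -0.91] 0.295 toolx [-0.995  0.105]
end x 38.6
y rng [-12.5  12.8] z -18.5
bar end->out: x 30..60 [120, 116, 114, 110, 107, 102, 100, 95, 68, 68, 88, 88, 88, 88, 88, 88, 88, 88, 87, 80, 73, 68, 61, 60, 60, 60, 60, 60, 60, 60]
across y -25..25 38.6 [88, 88, 88, 88, 88, 88, 88, 88, 88, 88, 83, 76, 68, 68, 68, 68, 68, 68, 69, 68, 68, 68, 68, 68, 68, 68, 68, 68, 67, 67, 69, 68, 68, 67, 68, 68, 68, 67, 75, 85, 88, 88, 88, 88, 88, 88, 88, 88, 88, 88, 88]
rack near edge x at y=0: 48.1 near edge yaw 0.27 y rng [-27.4 119.3]
```

move_arm --pt "-0.04 -0.04 0 0 -0.6" --pt "-0.04 -0.04 0.3 0 -0.6" --pt "-0.04 -0.04 0.6 0 -0.6" --pt "-0.04 -0.04 0.9 0 -0.6" --pt "-0.04 -0.04 1.2 0 -0.6" --pt "-0.04 -0.04 1.2 0 -0.6"

```text
time_s: 21.17
position: [0.5293, 0.1813, 0.1097]
tool_rot: [0.052, 0.999, -0.0, -0.001]
wrist_force: [-0.2, 0.5, -0.9]
opening: 0.294
grasp_force: 20.0
```

Run:
```python
from h import *
s,im,d,P=look("w17")
end(s,P);zs(P,s)
```

```text
21.1667 [0.5293 0.1813 0.1097] [-0.18  0.52 -0.92] 0.294 toolx [-0.995  0.105]
end x 38.6
y rng [-12.5  12.9] z -18.5
rim z 88.5 350
bar top z 128.2
```

move_arm --pt "0 0 0.3 0 -0.6" --pt "0 0 0.6 0 -0.6" --pt "0 0 0.9 0 -0.6" --pt "0 0 1.2 0 -0.6" --pt "0 0 1.5 0 -0.6" --pt "0 0 1.5 0 -0.6"

```text
time_s: 21.72
position: [0.5294, 0.1813, 0.0948]
tool_rot: [0.052, 0.999, -0.0, -0.0]
wrist_force: [0.5, -0.3, -1.9]
opening: 0.293
grasp_force: 20.0
```

Run:
```python
from h import *
s,im,d,P=look("w18")
end(s,P);zs(P,s)
```

```text
21.7167 [0.5294 0.1813 0.0948] [ 0.48 -0.27 -1.86] 0.293 toolx [-0.995  0.105]
end x 38.7
y rng [-12.5  12.9] z -18.5
rim z 82.7 384
bar top z 113.3
```

move_arm --pt "0 0 0.3 0 -0.6" --pt "0 0 0.4 0 -0.6" --pt "0 0 0.4 0 -0.6" --pt "0 0 0.4 0 -0.2" --pt "0 0 0.4 0 -0.2" --pt "0 0 0.4 0 -0.2" --pt "0 0 -1 0 -0.2" --pt "0 0 -4 0 -0.2" --pt "0 0 -8 0 -0.2" --pt "0 0 -11 0 -0.2"

```text
time_s: 22.6
position: [0.5301, 0.1815, 0.2082]
tool_rot: [0.052, 0.999, 0.0, 0.001]
wrist_force: [1.1, 0.5, 0.5]
opening: 0.4
grasp_force: 0.0
```

move_arm --pt "0 0 0 0 -0.2" --pt "0 0 0 0 -0.2" --pt "0 0 0 0 -0.2" --pt "0 0 0 0 -0.2" --pt "0 0 0 0 -0.2" --pt "0 0 0 0 -0.2" --pt "0 0 0 0 -0.2" --pt "0 0 0 0 -0.2" --pt "0 0 0 0 -0.2" --pt "0 0 0 0 -0.2"

```text
time_s: 23.43
position: [0.5297, 0.1815, 0.2054]
tool_rot: [0.052, 0.999, -0.0, -0.0]
wrist_force: [-0.7, -0.2, -0.0]
opening: 0.401
grasp_force: 0.0
```

Run:
```python
from h import *
s,im,d,P=look("w19")
print("bars tops");rects(P,.1,.113,s);print("rack");rects(P,.072,.08,s)
i2,d2=optics.grab_frame("scene");P=world("scene",d2)
c=cv2.resize(i2[140:215,225:305],(640,600),interpolation=cv2.INTER_CUBIC);cv2.imwrite("pics/c19.png",c)
```

```text
23.4333 [0.5297 0.1815 0.2054] [-0.68 -0.17 -0.02] 0.401 toolx [-0.995  0.105]
bars tops
[206.  14.] 2955 [389.7 160.8] [81.3 23.1] 83.8 z 0.1088 tool cm [13.7  -3.52 15.54]
[381. 193.] 2762 [539.2 288.5] [26.7 74.8] 83.6 z 0.1072 tool cm [ 0.17 10.74 15.54]
[256. 193.] 2571 [528.5 181.7] [26.  75.4] 83.9 z 0.1073 tool cm [1.200e-01 1.000e-02 1.554e+01]
[319. 193.] 2640 [534.2 235.1] [26.5 74.6] 83.7 z 0.1072 tool cm [ 0.11  5.38 15.54]
rack
[497.  10.] 204 [401.8 391.1] [25.2  2.5] 45.8 z 0.0761 tool cm [14.91 19.51 15.54]
[303. 177.] 7529 [534.6 235.1] [162.2  95.4] 84.1 z 0.0773 tool cm [ 0.07  5.38 15.54]
```

View pics/c19.png

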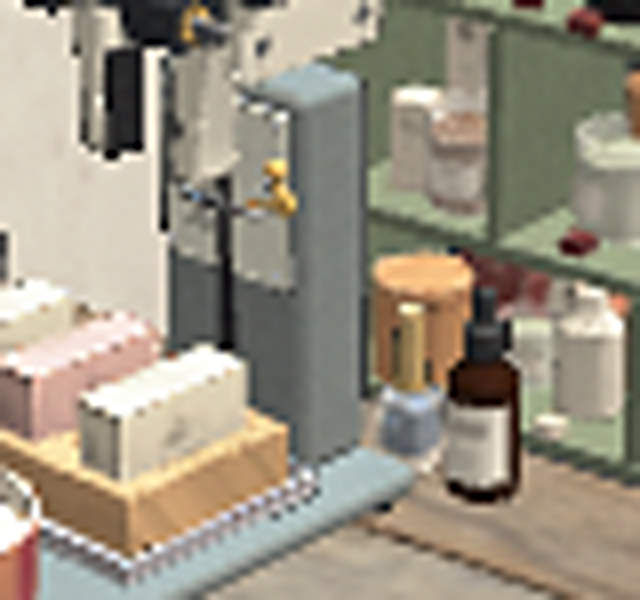

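```bash
python3 -c "
from bench import env
print(env.sign_off())"
```

```text
the job is handed in; nothing more can be done
None
```

I've handed the job in: three bars (white, pink, white) stand right home in the rack, with the pan sunk about 35 mm and the pointer about 5 mm past the lower brass mark, within the allowed 10.5 mm. The pale green bar is left on the table as the spare, the pan stayed well clear of its 52 mm stop, I saw no bystander disturbed (no final position check), and the arm clock read about 23 s of 72. Sign-off returned no verdict, so I can't confirm the result.

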